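Open the board tester and hold its clamp at the third click

ROBOT

A 6-joint arm with a two-finger parallel gripper is mounted at the origin on the work surface. World frame = base frame: x ahead of the robot, y to its left, z up, the work surface at z = 0. Lengths are in m, angles in rad, forces in N, time in s.
With the tool pointing down it reaches from about 0.35 to 0.8 m from the base axis. Payload 7.3 kg.
Tool frame: the origin (TCP) lies at the very end of the fingers, on their centre line; the grasp point (between the pads) lies 19 mm behind it; y points along the fingers, z is the direction in which the jaws open and shut, and the axes are right-handed (so a half turn about y gives the same grasp; the last joint's range is limited). The gripper opens to 85 mm and grips with 20 to 120 N. Pads are 22 mm wide; open, the fingers measure 114 mm over their backs; the gripper's body (76 mm by 85 mm) begins 54 mm behind the grasp point. The pads swing forward as they close: fully open they stand 13 mm farther back than shut.
Start: joints at [-1.308, 0.342, 1.524, -0, 1.275, -0.146], TCP at [0.209, -0.482, 0.231] pointing down, gripper open.
Joint ranges: [-2.53, 2.53], [-0.77, 2.02], [0.04, 2.7], [-1, 4.14], [0.28, 2.66], [-3.11, 3.11]. Speed limits (rad/s): [2.57, 2.57, 3.14, 3.14, 3.14, 3.14].

INTERFACE

Orientations are given as a rotation vector (axis times angle).
In Python, from plant import manip, read_camera, job gives the robot as it stands.
- The arm moves only by the tool jog_arm, never from a script. Its argument "plan" is a list of rows, each a list of 2 entries, a list of its own where there are three numbers: the shift along the tool's x, y, z normalised to -1 to 1, where 1 is 25 mm, then the turn, a rotation vector about the tool's x, y, z normalised to -1 to 1, where 1 is 6 degrees. A call has 1 to 12 rows; each row shifts and turns the pose as measured when the row begins, along the tool's axes as they then stand; what a row does not reach is not made up. A row lasts 1/12 s, in which the tool goes at most 41.7 mm and 7.16 degrees, less where a joint would pass 70% of its speed; a pose out of reach is approached as far as the arm can. A call with a number of a shift or a turn outside -1 to 1 is refused whole. A call with a gripper value outside its range is refused whole. "jaw" is the gripper's target within -1 to 1 (shut at 1, half-way at 0, fully open at -1), set as the call begins (left out, the last holds). The fingers move at their own pace and stop on an object; "squeeze" is the grip in N (left out, the last holds). Time passes only in rows, so rows that do not move let the fingers close. It gives the time, the measured TCP pose, the force and the opening at its end, in the units of the state.
- manip.sense(): the state, without advancing time (a new reading comes with each control period).
- read_camera(name): name is "side" or "top"; returns a dict with "color" (384x512x3 uint8, red, green, blue), "intrinsics" (3x3 intrinsics, pixels), "k1" (the pictures are not rectified: a ray, as slopes to the right and down, at radius r is drawn at 1 + k1 r^2 times it, then the intrinsics apply), "R" (3x3) and "t" (3): a world point X has camera coordinates R X + t. Camera axes: x right, y down, z forward; pixel columns grow to the right and rows downward; lengths in m; the calibration is good to about 2 mm. A picture is of the moment at which its call begins. There is no depth.
- job.finish_job(): hands the job in, once; it reports no verdict.
The state is a dict: "t": time; "joint_positions": joint angles; "joint_vel": joint speeds; "tau": joint torques, N m; "ee_pos": TCP position; "eef_rot": TCP orientation; "wrist_force": force on the tool from outside, world axes, zero at the start; "moment": the same for the moment, N m; "width": finger opening in m.
Only numpy, scipy, OpenCV 4.12 (cv2) and the standard library are available. Lean on these libraries where they do the work, as an engineer would, in place of code of your own. Each camera call takes 0.05 s, during which the arm holds its last target.

TASK

Pull the board tester's loading tray out to its stop by the bar handle. Then take the black post of the red clamp lever on the tray and swing it clockwise (seen from above) exactly three clicks from its rest, never on past the third, so that its hold-down finger lies on the edge of the green board; the lever is sprung and would run back, so finish while still holding it at the third click, with the tray fully out. Leave everything else on the bench and on the tester where it is.

Things in the scene. Friction and masses are not known exactly. Their poses are not given: they have to be found in the camera images.
- tester: the board tester, a low cream-coloured instrument 240 mm deep (its x), 270 mm wide (its y), 120 mm high, fixed to the bench at varying place and yaw. Origin on the bench under the middle of its front face; x points from the front into the instrument, y to the left as seen by someone facing its front, z up. The tray comes out towards its -x
- tray (a joint): how far the loading tray is out, in m: 0 shut, 0.14 at its stop; it starts shut or up to 20 mm ajar. It stays where it is left and needs about 6 N to move, more when fast. Its front panel is 12 mm thick and 250 mm wide, its top edge 106 mm above the bench; the tray's floor is 32 mm above the bench
- tray_handle (a point): middle of the tray's bar handle, a level steel bar 10 mm thick and 100 mm long (along the tester's y), 85 mm above the bench, its axis 42 mm in front of the tray's front panel, so that a 37 mm gap lies behind it; it moves with the tray
- clamp_lever (a joint): angle of the red lever on the tray in rad: 0 at rest, growing clockwise from above, up to 1.0. Clicks every 0.2 rad (15 mm at the post): the third is at 0.6. A spring always drives it back to 0. Push needed at the post: 4 to 4.5 N on each click, rising to about 7 N at 0.05 rad past it, dropping to about 1.5 N at 0.15 rad past it, then 4 to 4.5 N on the next click
- lever_pivot (a point): the lever's upright pivot axis on the tray, at the post's mid height, 82 mm above the bench; it moves with the tray (fully out: tester x = -20 mm, y = -30 mm). The lever's flat red arm and its hold-down finger turn about it; they are 8 mm thick, their tops 54 mm above the bench
- lever_post (a point): middle of the lever's upright round black post, 14 mm across, from 53 to 102 mm above the bench, 75 mm from the pivot axis. From the pivot, at rest it lies at tester x = -57 mm, y = -48 mm; at the third click at x = -75 mm, y = -7 mm. It is under the tester's roof while the tray is shut
- solder_spool: the blue solder spool, 60 mm across and 42 mm high, standing on the tester's roof; origin at the middle of its underside
- screwdriver: a yellow-handled screwdriver, 160 mm long, lying on the bench beside the tester; origin under its middle, x along it to the tip
- cutters: orange-handled side cutters, about 120 mm long, 12 mm high, lying beside the tester; origin under the joint
- spare_board: a spare green circuit board, 100 x 75 mm, 12 mm high with its parts, lying on the bench; origin under its middle
- flux_bottle: an amber bottle with a red cap, 40 mm across, 100 mm high, standing on the bench; origin at the middle of its underside
- chip0: a loose black chip, 22 x 10 mm and 8 mm high, lying on the bench; origin under its middle
- chip1: a second loose black chip like the first

How it is judged:
On the way, in this order (a step that is already met when the one before it is completed fails the run):
1. the tray is pulled out to its stop, the clamp lever still at rest (value of joint tray above 0.134 m and value of joint clamp_lever below 0.1 rad), for 0.2 s.
2. the fingers hold the clamp lever at its third click, the tray still out (value of joint tray above 0.128 m and value of joint clamp_lever between 0.53 and 0.67 rad and contact force between clamp_lever and the fingers above 0.5 N), for 0.4 s.
At the end, for the whole second after the job is handed in: the tray is still out at its stop (0.128 m or more), the clamp lever stands still at the third click (0.53 to 0.67 rad) with the fingers pressing on it (over 0.5 N), and each bystander is within 20 mm of where it started (all of step 2 and velocity of joint clamp_lever between -0.1 and 0.1 rad/s and distance of each of solder_spool, screwdriver, cutters, spare_board, flux_bottle, chip0, chip1 from where it was at the start of the episode below 0.02 m); the arm keeps its last pose, push and grip.
It fails at once if the clamp lever goes on past the third click (over 0.74 rad) (value of joint clamp_lever above 0.74 rad).
It fails at once if a bystander is pushed about (over 30 mm) (distance of any of solder_spool, screwdriver, cutters, spare_board, flux_bottle, chip0, chip1 from where it was at the start of the episode above 0.03 m).
It also fails if it takes over 61 s, if anything falls off the work surface, if the arm or the gripper's body presses on something with over 40 N, if the wrist force passes 120 N, or if a joint passes its speed limit or range.

## Working session

There is one attempt and no reset: what is moved stays moved. The work goes in short steps, Python scripts to look and compute and a tool call to move; the robot and the scene stay as the last step left them, time stands still between calls to the robot, and variables do not carry over. Pictures are saved under pics/ and viewed, and the job is handed in when it is done.

Besides the shell and the picture viewer there is one more tool, called after "Emit:" in YAML: its name, and indented under it one key for each argument. jog_arm: Moves the arm, as the interface text tells. Its arguments: {"type":"object","properties":{"plan":{"type":"array"},"jaw":{"type":"number"},"squeeze":{"type":"number"}},"required":["plan"]}

```bash
ls; mkdir -p pics
python3 - <<'E'
from plant import manip, read_camera, job
import cv2
for n in ("side","top"):
    c=read_camera(n); cv2.imwrite(f"pics/{n}0.png",c["color"][:,:,::-1])
    print(n,c["intrinsics"],c["k1"],c["R"],c["t"])
print(manip.sense())
E
```

```text
pics
side [[372.8427578    0.         251.84294091]
 [  0.         372.8427578  191.46444105]
 [  0.           0.           1.        ]] -0.012696291257491757 [[-0.66187802 -0.74923695  0.02369553]
 [-0.42934489  0.35299362 -0.83129926]
 [ 0.61447576 -0.56039227 -0.55531978]] [0.42427952 0.31191962 0.52302441]
top [[444.32380367   0.         252.76630559]
 [  0.         444.32380367 183.2804105 ]
 [  0.           0.           1.        ]] -0.16056349831483802 [[ 0.00225388 -0.99984089  0.01769487]
 [-0.99885912 -0.00309503 -0.04765372]
 [ 0.04770091 -0.01756727 -0.99870717]] [0.00314365 0.59837156 1.27378831]
{'t': 0.1, 'joint_positions': array([-1.30800392e+00,  3.42639460e-01,  1.52490036e+00, -3.78143678e-05,
        1.27542894e+00, -1.45994766e-01]), 'joint_vel': array([-0.00066088, -0.00130396, -0.00386862,  0.00068101, -0.00023741,
       -0.00130683]), 'tau': array([ 1.66350404e-03, -4.34447086e+01, -2.46490967e+01, -1.29256314e-04,
        4.66142650e-03,  3.25343524e-05]), 'ee_pos': array([ 0.20860418, -0.48138696,  0.2307099 ]), 'eef_rot': array([-0.41397538,  1.99787024, -1.99507357]), 'wrist_force': array([0.01780781, 0.43635784, 0.07711126]), 'moment': array([ 0.03810484, -0.01003848, -0.01125726]), 'width': 0.0851751384512043}
```

View pics/side0.png

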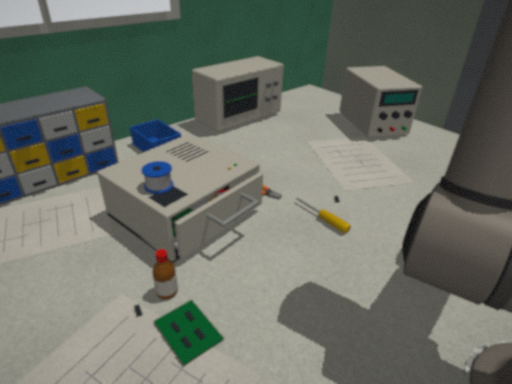

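View pics/top0.png

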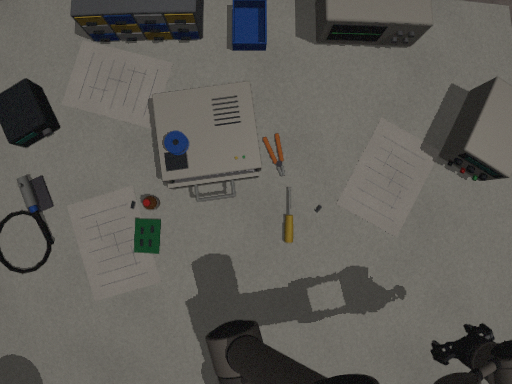

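Both views show the tester. Its handle is near top pixel (213,190) and side pixel (235,210), and the spool is on the roof. The bottle, spare board and chip are left of the handle as the robot sees it; the screwdriver, cutters and second chip are right of it. I'll zoom in to measure.

```bash
cat > h.py <<'E'
import numpy as np, cv2
from plant import manip, read_camera, job
def ray(c,uv):
    K=c["intrinsics"]; d=np.array([(uv[0]-K[0,2])/K[0,0],(uv[1]-K[1,2])/K[1,1]])
    s=d.copy()
    for _ in range(30): s=d/(1+c["k1"]*(s@s))
    R=np.array(c["R"]);t=np.array(c["t"])
    return -R.T@t, R.T@np.array([s[0],s[1],1.])
def onz(c,uv,z):
    o,d=ray(c,uv); return o+d*(z-o[2])/d[2]
def proj(c,X):
    p=np.array(c["R"])@np.array(X)+np.array(c["t"]); s=p[:2]/p[2]; s=s*(1+c["k1"]*(s@s)); K=c["intrinsics"]
    return np.array([K[0,0]*s[0]+K[0,2],K[1,1]*s[1]+K[1,2]])
def crop(c,name,x0,y0,w,h,f):
    im=cv2.resize(c["color"][y0:y0+h,x0:x0+w,::-1],None,fx=f,fy=f,interpolation=cv2.INTER_CUBIC)
    cv2.imwrite(name,cv2.convertScaleAbs(im,alpha=1.3))
E
python3 - <<'E'
from h import *
c=read_camera("top"); crop(c,"pics/t1.png",140,70,130,150,4)
c=read_camera("side"); crop(c,"pics/s1.png",90,130,190,140,4)
E
```

```text
(no output)
```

View pics/t1.png

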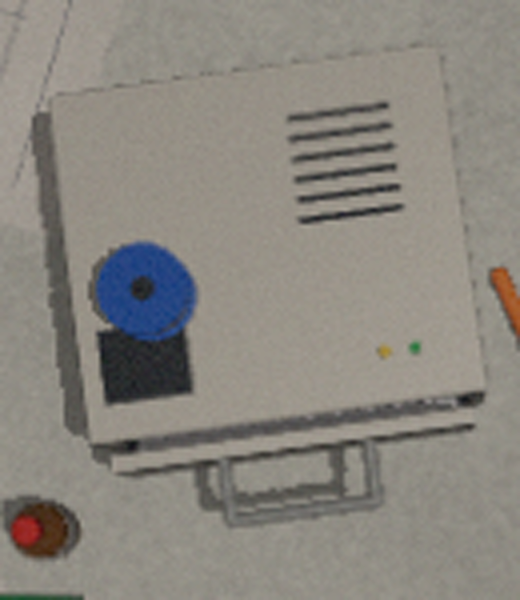

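View pics/s1.png

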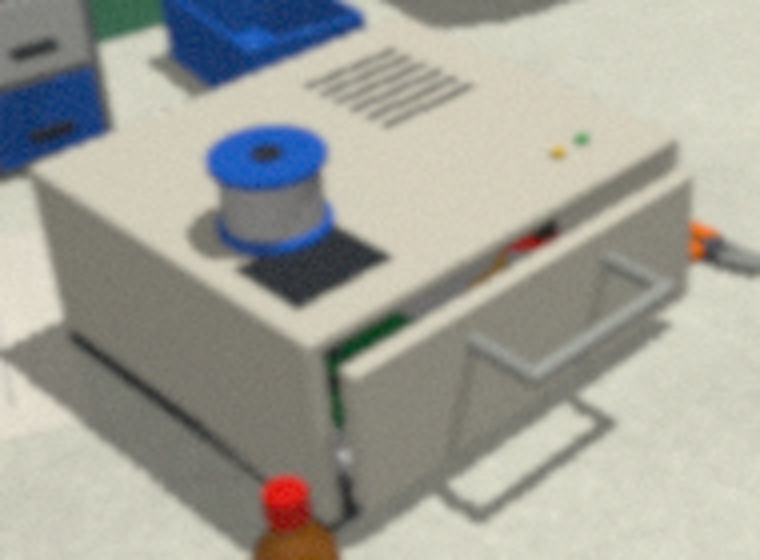

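Top picture: the roof's front corners are at (162,181) and (261,168), its back corners at (153,93.5) and (249.5,82). The handle bar runs from (197,200) to (235,195). The tray is slightly ajar, with the post hidden under the roof.

Run:
```python
from h import *
from scipy.spatial.transform import Rotation as Ro
c=read_camera("top"); s=read_camera("side")
g=lambda x,y:(140+(x+.5)/4-.5,70+(y+.5)/4-.5)
FL,FR,BR,BL=[onz(c,g(*p),.12) for p in [(88,443),(485,393),(438,47),(52,94)]]
print(FL,FR,BR,BL,np.linalg.norm(FL-FR),np.linalg.norm(FL-BL))
for a,b in((FR,BR),(FL,BL)): print(np.arctan2(*(b-a)[1::-1]))
d=FL-FR; print("yaw from front",np.arctan2(-d[0],d[1])); print("front mid",(FL+FR)/2)
h1,h2=[onz(c,g(*p),.085) for p in [(228,518),(380,498)]]
print("handle",h1,h2,(h1+h2)/2,np.linalg.norm(h1-h2))
d=h1-h2;print(np.arctan2(-d[0],d[1]))
gs=lambda x,y:(90+(x+.5)/4-.5,130+(y+.5)/4-.5)
k=[onz(s,gs(*p),.085) for p in [(533,373),(668,290)]];print("side handle",k,(k[0]+k[1])/2)
q=[onz(s,gs(*p),.12) for p in [(318,345),(677,143)]];print("side roof front",q)
q=[onz(s,gs(*p),.106) for p in [(345,375),(690,180)]];print("side panel top",q)
print("bottle",onz(c,g(40,528),.05),"bottlecap",onz(c,g(25,530),.1))
print(Ro.from_rotvec(manip.sense()["eef_rot"]).as_matrix())
```

```text
[0.60032154 0.25000239 0.12      ] [ 0.63450085 -0.01492662  0.12      ] [0.87007783 0.01711023 0.12      ] [0.83772775 0.27931813 0.12      ] 0.2671247025658968 0.23920936748719357
0.13516395958581925
0.12286149784125688
yaw from front 0.12830438192723373
front mid [0.61741119 0.11753788 0.12      ]
handle [0.55110172 0.15953012 0.085     ] [0.56513152 0.05555068 0.085     ] [0.55811662 0.1075404  0.085     ] 0.10492168813701333
0.13411860507504306
side handle [array([0.5498783 , 0.15839475, 0.085     ]), array([0.55977238, 0.06101739, 0.085     ])] [0.55482534 0.10970607 0.085     ]
side roof front [array([0.5937352 , 0.24776653, 0.12      ]), array([ 0.62740193, -0.00544303,  0.12      ])]
side panel top [array([0.58289953, 0.24162543, 0.106     ]), array([6.09651785e-01, 1.96200545e-04, 1.06000000e-01])]
bottle [0.5438348  0.29685704 0.05      ] bottlecap [0.54214344 0.29639694 0.1       ]
[[-9.17621908e-01 -1.23165800e-04  3.97454424e-01]
 [-3.97454439e-01  4.28909788e-04 -9.17621809e-01]
 [-5.74524683e-05 -9.99999900e-01 -4.42529812e-04]]
```

Emit:
jog_arm:
  plan:
    - [[0, 0, 0], [0, -1, 0]]
    - [[0, 0, 0], [0, -1, 0]]
    - [[0, 0, 0], [0, -1, 0]]
    - [[0, 0, 0], [0, -1, 0]]
    - [[0, 0, 0], [0, -1, 0]]
    - [[0, 0, 0], [0, -1, 0]]
    - [[0, 0, 0], [0, -1, 0]]
    - [[0, 0, 0], [0, -1, 0]]
    - [[0, 0, 0], [0, -1, 0]]
    - [[0, 0, 0], [0, -1, 0]]
    - [[0, 0, 0], [0, -1, 0]]
    - [[0, 0, 0], [0, -1, 0]]
  jaw: 0.1

```text
t: 1.3
ee_pos: [0.2085, -0.4809, 0.23]
eef_rot: [-1.276, 1.098, -1.093]
wrist_force: [0.5, -0.5, 0.4]
width: 0.0385
```

```bash
cat >> h.py <<'E'
from scipy.spatial.transform import Rotation as Ro
YAW=.13
def st(target=None,heading=None):
    m=manip.sense(); M=Ro.from_rotvec(m["eef_rot"]).as_matrix()
    print("t",m["t"],"pos",m["ee_pos"].round(4),"w",round(m["width"],4),"F",np.round(m["wrist_force"],1),"head z",np.degrees(np.arctan2(M[1,2],M[0,2])).round(2),"down",M[:,1].round(3),"q",m["joint_positions"].round(2))
    if target is not None: print("units",(M.T@(np.array(target)-m["ee_pos"])/.025).round(3))
E
python3 -c "
from h import *
st([.557,.108,.2])"
```

```text
t 1.3 pos [ 0.2085 -0.4809  0.23  ] w 0.0385 F [ 0.5 -0.5  0.4] head z 8.77 down [-0.001  0.003 -1.   ] q [-1.31  0.34  1.53 -0.    1.28 -1.46]
units [-21.152   1.258  17.368]
```

Emit:
jog_arm:
  plan:
    - [[-0.9, 0, 0.7], [0, 0.2, 0]]
    - [[-0.9, 0, 0.7], [0, 0, 0]]
    - [[-0.9, 0, 0.7], [0, 0, 0]]
    - [[-0.9, 0, 0.7], [0, 0, 0]]
    - [[-0.9, 0, 0.7], [0, 0, 0]]
    - [[-0.9, 0, 0.7], [0, 0, 0]]
    - [[-0.9, 0, 0.7], [0, 0, 0]]
    - [[-0.9, 0, 0.7], [0, 0, 0]]
    - [[-0.9, 0, 0.7], [0, 0, 0]]
    - [[-0.9, 0, 0.7], [0, 0, 0]]
    - [[-0.9, 0, 0.7], [0, 0, 0]]
    - [[-0.9, 0, 0.7], [0, 0, 0]]

```text
t: 2.3
ee_pos: [0.3827, -0.176, 0.2295]
eef_rot: [-1.267, 1.114, -1.113]
wrist_force: [0.8, -0.8, -0.9]
width: 0.0382
```

```bash
python3 -c "
from h import *
st([.557,.108,.2])"
```

```text
t 2.3 pos [ 0.3827 -0.176   0.2295] w 0.0382 F [ 0.8 -0.8 -0.9] head z 7.41 down [-0.     0.001 -1.   ] q [-0.61  0.15  1.79  0.    1.2  -0.74]
units [-10.363   1.189   8.378]
```

Emit:
jog_arm:
  plan:
    - [[-0.9, 0.1, 0.7], [0, 0, 0]]
    - [[-0.9, 0.1, 0.7], [0, 0, 0]]
    - [[-0.9, 0.1, 0.7], [0, 0, 0]]
    - [[-0.9, 0.1, 0.7], [0, 0, 0]]
    - [[-0.9, 0.1, 0.7], [0, 0, 0]]
    - [[-0.9, 0.1, 0.7], [0, 0, 0]]
    - [[-0.9, 0.1, 0.7], [0, 0, 0]]
    - [[-0.9, 0.1, 0.7], [0, 0, 0]]
    - [[-0.9, 0.1, 0.7], [0, 0, 0]]
    - [[-0.9, 0.1, 0.7], [0, 0, 0]]
    - [[-0.5, 0.1, 0.4], [0, 0, 0]]
    - [[0, 0, 0], [0, 0, 0]]

```text
t: 3.3
ee_pos: [0.5429, 0.1031, 0.2013]
eef_rot: [-1.267, 1.107, -1.111]
wrist_force: [-1.0, -0.3, -0.1]
width: 0.0386
```

```bash
python3 -c "
from h import *
st([.557,.108,.2])
c=read_camera('side'); crop(c,'pics/s2.png',90,30,300,225,2)
c=read_camera('top'); crop(c,'pics/t2.png',140,70,150,150,4)"
```

```text
t 3.3 pos [0.5429 0.1031 0.2013] w 0.0386 F [-1.  -0.3 -0.1] head z 7.71 down [ 0.003  0.    -1.   ] q [ 0.05  0.42  1.5   0.    1.23 -0.09]
units [-0.12   0.056  0.586]
```

View pics/s2.png

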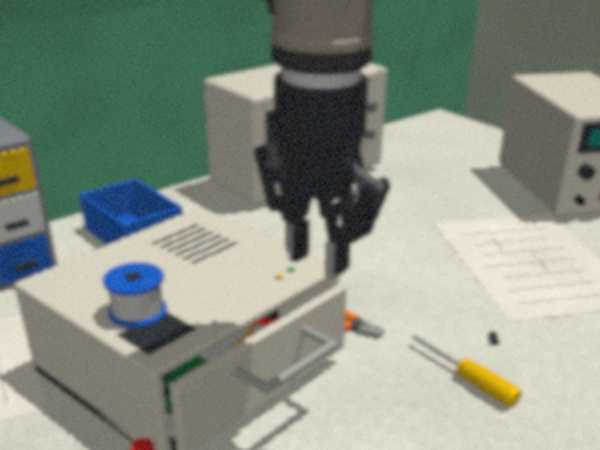

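View pics/t2.png

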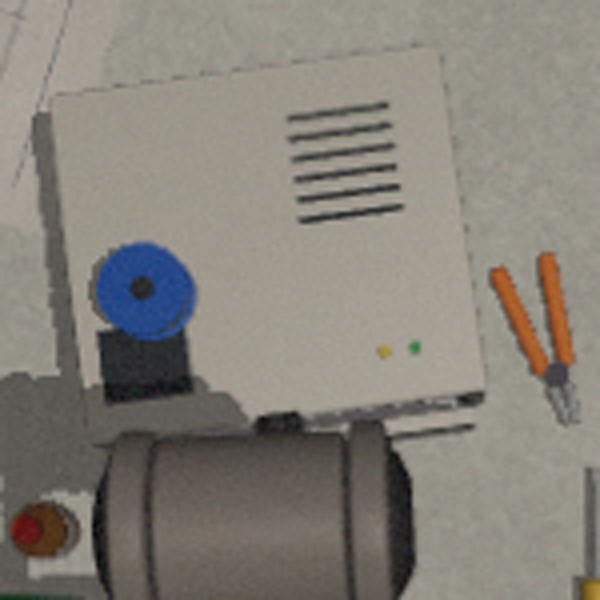

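The gripper is above the handle, with its jaws along the tester's depth. Next I'll shift about 13 mm forward and go down in stages.

Emit:
jog_arm:
  plan:
    - [[-0.1, 0, 0.5], [0, 0, 0]]
    - [[0, 0, 0], [0, 0, 0]]
    - [[0, 0.7, 0], [0, 0, 0]]
    - [[0, 0.7, 0], [0, 0, 0]]
    - [[0, 0.7, 0], [0, 0, 0]]
    - [[0, 0.6, 0], [0, 0, 0]]
    - [[0, 0, 0], [0, 0, 0]]

```text
t: 3.98
ee_pos: [0.5512, 0.0965, 0.1353]
eef_rot: [-1.265, 1.11, -1.121]
wrist_force: [-0.9, 1.1, 0.2]
width: 0.0385
```

```bash
python3 -c "
from h import *
st([.556,.108,.066])
s=manip.sense()
c=read_camera('side'); print(proj(c,s['ee_pos'])); crop(c,'pics/s3.png',150,100,150,125,4)"
```

```text
t 3.9833 pos [0.5512 0.0965 0.1353] w 0.0385 F [-0.9  1.1  0.2] head z 7.24 down [ 0.005 -0.003 -1.   ] q [ 0.04  0.49  1.57 -0.    1.08 -0.09]
units [-0.443  2.771  0.237]
[246.94698812 189.8789208 ]
```

View pics/s3.png

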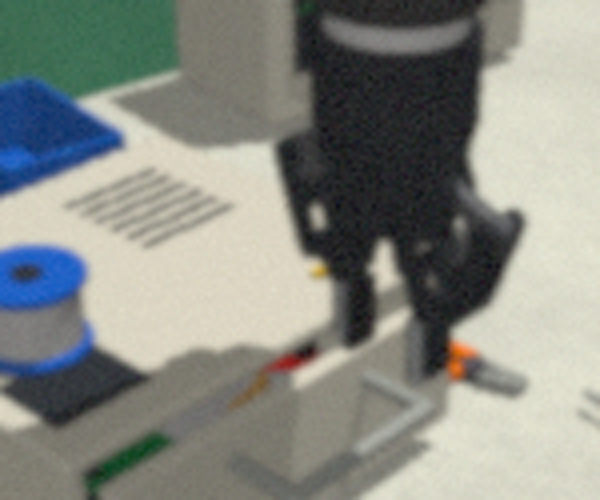

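Emit:
jog_arm:
  plan:
    - [[-0.4, 0, 0.2], [0, 0, 0]]
    - [[0, 0, 0], [0, 0, 0]]
    - [[0, 0, 0], [0, 0, 0]]

```text
t: 4.28
ee_pos: [0.5566, 0.1064, 0.14]
eef_rot: [-1.261, 1.108, -1.125]
wrist_force: [0.0, -0.2, 0.4]
width: 0.0387
```

```bash
python3 -c "
from h import *
st([.556,.108,.066])"
```

```text
t 4.2833 pos [0.5566 0.1064 0.14  ] w 0.0387 F [ 0.  -0.2  0.4] head z 7.09 down [ 0.011 -0.003 -1.   ] q [ 0.06  0.5   1.55 -0.    1.09 -0.07]
units [-0.082  2.959 -0.045]
```

Emit:
jog_arm:
  plan:
    - [[0, 0.5, 0], [0, 0, 0]]
    - [[0, 0.5, 0], [0, 0, 0]]
    - [[0, 0.5, 0], [0, 0, 0]]
    - [[0, 0.3, 0], [0, 0, 0]]
    - [[0, 0, 0], [0, 0, 0]]
    - [[0, 0, 0], [0, 0, 0]]

```text
t: 4.78
ee_pos: [0.5609, 0.1073, 0.0998]
eef_rot: [-1.253, 1.098, -1.13]
wrist_force: [0.1, 0.4, 0.1]
width: 0.0384
```

```bash
python3 -c "
from h import *
st([.556,.108,.066])
c=read_camera('side');  crop(c,'pics/s4.png',150,100,150,125,4)"
```

```text
t 4.7833 pos [0.5609 0.1073 0.0998] w 0.0384 F [0.1 0.4 0.1] head z 7.21 down [ 0.023 -0.003 -1.   ] q [ 0.06  0.55  1.59 -0.    0.98 -0.07]
units [-0.06   1.348 -0.221]
```

View pics/s4.png

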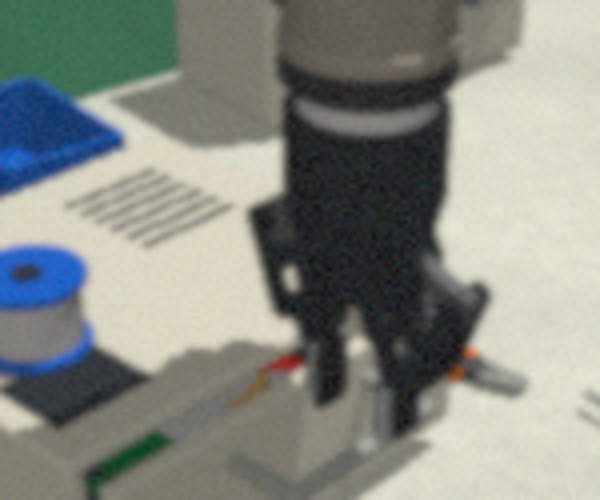

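Emit:
jog_arm:
  plan:
    - [[0, 0, -0.2], [-0.2, 0, 0]]
    - [[0, 0, 0], [0, 0, 0]]
    - [[0, 0, 0], [0, 0, 0]]

```text
t: 5.08
ee_pos: [0.5565, 0.1067, 0.1019]
eef_rot: [-1.269, 1.111, -1.121]
wrist_force: [0.7, 0.4, 0.3]
width: 0.0383
```

```bash
python3 -c "
from h import *
st([.556,.108,.066])"
```

```text
t 5.0833 pos [0.5565 0.1067 0.1019] w 0.0383 F [0.7 0.4 0.3] head z 7.22 down [ 0.003 -0.006 -1.   ] q [ 0.06  0.55  1.58 -0.01  1.01 -0.06]
units [-0.061  1.434 -0.016]
```

Emit:
jog_arm:
  plan:
    - [[0, 0.4, -0.05], [-0.04, 0, 0]]
    - [[0, 0.4, -0.05], [-0.04, 0, 0]]
    - [[0, 0.4, -0.05], [-0.04, 0, 0]]
    - [[0, 0.3, -0.05], [-0.04, 0, 0]]
    - [[0, 0, 0], [0, 0, 0]]
    - [[0, 0, 0], [0, 0, 0]]

```text
t: 5.58
ee_pos: [0.5505, 0.1057, 0.0601]
eef_rot: [-1.283, 1.125, -1.113]
wrist_force: [-0.9, 0.6, -0.4]
width: 0.0384
```

```bash
python3 -c "
from h import *
st([.556,.108,.066])"
```

```text
t 5.5833 pos [0.5505 0.1057 0.0601] w 0.0384 F [-0.9  0.6 -0.4] head z 7.21 down [-0.016 -0.008 -1.   ] q [ 0.06  0.6   1.62 -0.01  0.94 -0.06]
units [-0.062 -0.242  0.224]
```

Slightly low and overcompensated, so I'll correct that, then close on the bar.

Emit:
jog_arm:
  plan:
    - [[0, -0.2, 0.2], [0.15, 0, 0]]
    - [[0, 0, 0], [0, 0, 0]]
    - [[0, 0, 0], [0, 0, 0]]

```text
t: 5.83
ee_pos: [0.5561, 0.1064, 0.0651]
eef_rot: [-1.27, 1.113, -1.12]
wrist_force: [0.4, -0.2, 0.3]
width: 0.0387
```

Emit:
jog_arm:
  plan:
    - [[0, 0, 0], [0, 0, 0]]
    - [[0, 0, 0], [0, 0, 0]]
    - [[0, 0, 0], [0, 0, 0]]
    - [[0, 0, 0], [0, 0, 0]]
    - [[0, 0, 0], [0, 0, 0]]
    - [[0, 0, 0], [0, 0, 0]]
  jaw: 1
  squeeze: 50

```text
t: 6.33
ee_pos: [0.5568, 0.1065, 0.0664]
eef_rot: [-1.269, 1.111, -1.121]
wrist_force: [-0.1, 1.0, -0.7]
width: 0.0084
```

```bash
python3 -c "
from h import *
st([.556,.108,.066])
c=read_camera('side');  crop(c,'pics/s5.png',150,100,150,125,4)"
```

```text
t 6.3333 pos [0.5568 0.1065 0.0664] w 0.0084 F [-0.1  1.  -0.7] head z 7.25 down [ 0.003 -0.006 -1.   ] q [ 0.06  0.59  1.61 -0.01  0.93 -0.06]
units [-0.065  0.014 -0.023]
```

View pics/s5.png

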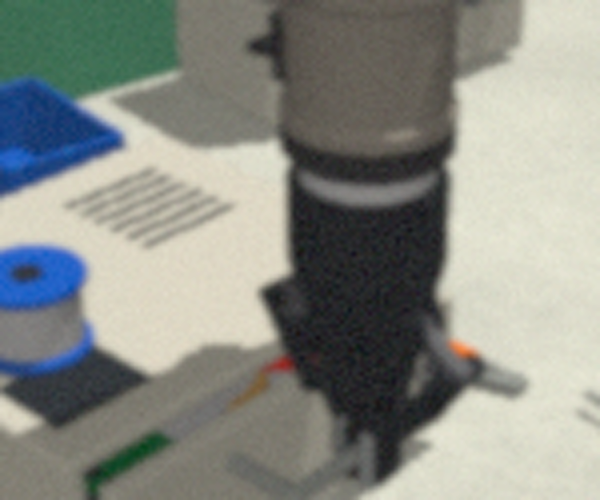

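Closed at 8.4 mm, which fits the 10 mm bar. I'll pull along -tool z.

Emit:
jog_arm:
  plan:
    - [[0, 0, -0.3], [0, 0, 0]]
    - [[0, 0, -0.4], [0, 0, 0]]
    - [[0, 0, -0.4], [0, 0, 0]]
    - [[0, 0, -0.4], [0, 0, 0]]
    - [[0, 0, -0.4], [0, 0, 0]]
    - [[0, 0, -0.4], [0, 0, 0]]
    - [[0, 0, -0.4], [0, 0, 0]]
    - [[0, 0, -0.4], [0, 0, 0]]
    - [[0, 0, 0], [0, 0, 0]]

```text
t: 7.13
ee_pos: [0.492, 0.0973, 0.0664]
eef_rot: [-1.242, 1.086, -1.137]
wrist_force: [-6.2, -1.8, 1.3]
width: 0.0085
```

```bash
python3 -c "
from h import *
st([.424,.091,.066])"
```

```text
t 7.1333 pos [0.492  0.0973 0.0664] w 0.0085 F [-6.2 -1.8  1.3] head z 7.24 down [ 0.038 -0.003 -0.999] q [ 0.05  0.48  1.83 -0.01  0.79 -0.08]
units [-0.093 -0.088 -2.728]
```

Emit:
jog_arm:
  plan:
    - [[0, 0, -0.4], [-0.1, 0, 0]]
    - [[0, 0, -0.4], [-0.1, 0, 0]]
    - [[0, 0, -0.4], [-0.1, 0, 0]]
    - [[0, 0, -0.4], [-0.1, 0, 0]]
    - [[0, 0, -0.4], [-0.1, 0, 0]]
    - [[0, 0, -0.4], [-0.1, 0, 0]]
    - [[0, 0, 0], [0, 0, 0]]

```text
t: 7.72
ee_pos: [0.4422, 0.0902, 0.0663]
eef_rot: [-1.275, 1.115, -1.121]
wrist_force: [-6.4, -1.0, 3.9]
width: 0.0082
```

```bash
python3 -c "
from h import *
st([.424,.091,.066])"
```

```text
t 7.7167 pos [0.4422 0.0902 0.0663] w 0.0082 F [-6.4 -1.   3.9] head z 7.17 down [-0.003 -0.009 -1.   ] q [ 0.04  0.43  1.93 -0.01  0.78 -0.08]
units [-0.122  0.015 -0.719]
```

Emit:
jog_arm:
  plan:
    - [[0, 0, -0.4], [-0.05, 0, 0]]
    - [[0, 0, -0.4], [-0.05, 0, 0]]
    - [[0, 0, -0.4], [0, 0, 0]]
    - [[0, 0, -0.3], [0, 0, 0]]
    - [[0, 0, -0.2], [0, 0, 0]]

```text
t: 8.13
ee_pos: [0.4264, 0.0876, 0.0677]
eef_rot: [-1.237, 1.085, -1.144]
wrist_force: [12.0, 5.0, -22.8]
width: 0.0079
```

```bash
python3 -c "
from h import *
st([.424,.091,.066])
c=read_camera('side');  crop(c,'pics/s6.png',90,100,260,195,3)
c=read_camera('top'); crop(c,'pics/t6.png',140,70,150,170,3)"
```

```text
t 8.1333 pos [0.4264 0.0876 0.0677] w 0.0079 F [ 12.    5.  -22.8] head z 6.97 down [ 0.044 -0.004 -0.999] q [ 0.03  0.39  2.01 -0.01  0.7  -0.09]
units [-0.146  0.062 -0.08 ]
```

View pics/s6.png

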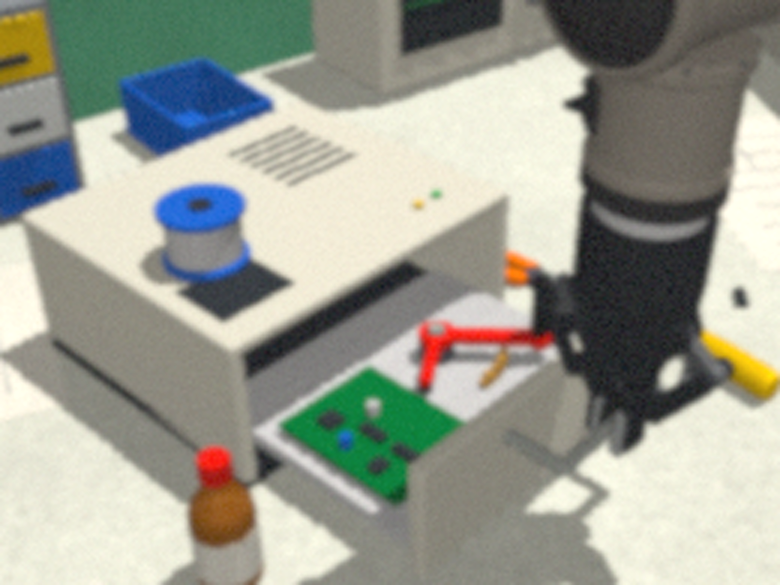

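View pics/t6.png

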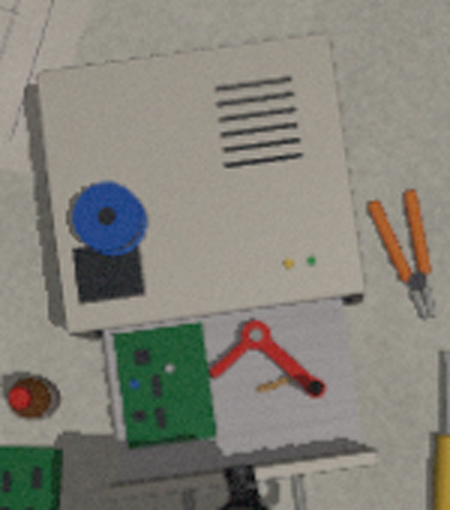

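The tray is out and the forces are rising at the stop. The lever post is at top crop (315,387), i.e. full-image (245,199). I'll hold, open, and measure.

Emit:
jog_arm:
  plan:
    - [[0, 0, 0], [0, 0, 0]]
    - [[0, 0, 0], [0, 0, 0]]
    - [[0, 0, 0], [0, 0, 0]]
    - [[0, 0, 0], [0, 0, 0]]

```text
t: 8.57
ee_pos: [0.4269, 0.0877, 0.0675]
eef_rot: [-1.238, 1.085, -1.143]
wrist_force: [0.5, -0.1, -3.8]
width: 0.0081
```

Emit:
jog_arm:
  plan:
    - [[0, 0, 0], [0, 0, 0]]
    - [[0, 0, 0], [0, 0, 0]]
    - [[0, 0, 0], [0, 0, 0]]
    - [[0, 0, 0], [0, 0, 0]]
  jaw: 0.1

```text
t: 8.9
ee_pos: [0.4269, 0.0878, 0.068]
eef_rot: [-1.236, 1.086, -1.144]
wrist_force: [-0.1, 0.3, -0.2]
width: 0.0389
```

Run:
```python
from h import *
st([.426,.091,.066])
c=read_camera('top');s=read_camera('side')
g=lambda x,y:(140+(x+.5)/3-.5,70+(y+.5)/3-.5)
print("post",onz(c,g(315,387),.102),"pivot",onz(c,g(256,333),.054))
O=np.array([.616,.118]);R=np.array([[np.cos(YAW),-np.sin(YAW)],[np.sin(YAW),np.cos(YAW)]])
for n,p in dict(pivot=(-.02,-.03),rest=(-.077,-.078),third=(-.095,-.037),handle=(-.194,0)).items():
    w=O+R@np.array(p); print(n,w.round(4), proj(c,[*w,.054 if n=='pivot' else .102]).round(1))
# detect tip: red+dark post
crop(c,'pics/t7.png',190,150,100,80,7)
crop(s,'pics/s7.png',200,170,130,100,6)
```

```text
t 8.9 pos [0.4269 0.0878 0.068 ] w 0.0389 F [-0.1  0.3 -0.2] head z 6.94 down [ 0.043 -0.003 -0.999] q [ 0.03  0.39  2.01 -0.01  0.7  -0.09]
units [-0.133  0.078 -0.025]
post [0.55256682 0.02803838 0.102     ] pivot [0.60356978 0.08346011 0.054     ]
pivot [0.6001 0.0857] [224.2 181.9]
rest [0.5498 0.0307] [243.7 199.7]
third [0.5266 0.069 ] [229.4 208.3]
handle [0.4236 0.0929] [220.5 246.5]
```

View pics/t7.png

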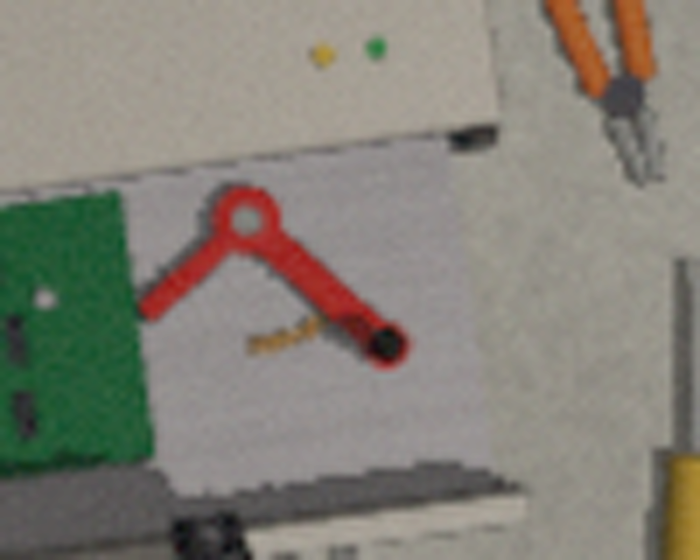

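View pics/s7.png

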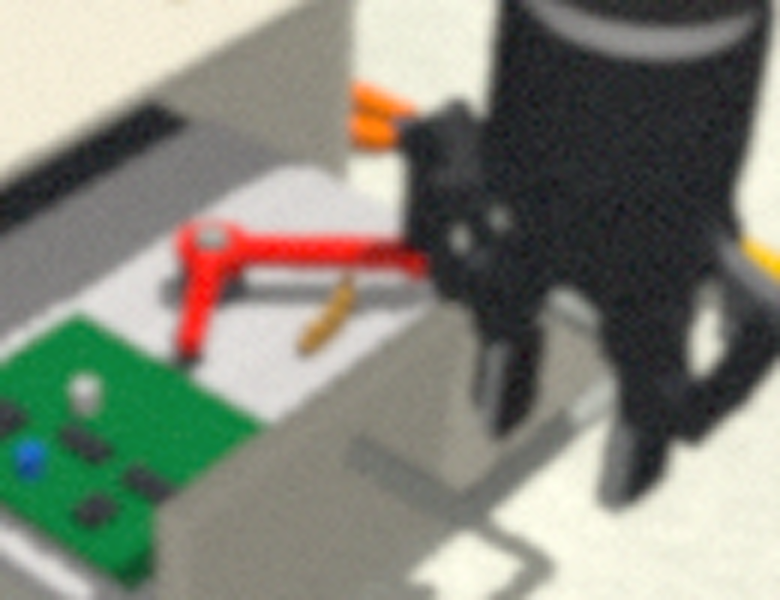

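Run:
```python
from h import *
c=read_camera('top')
g=lambda x,y:(190+(x+.5)/7-.5,150+(y+.5)/7-.5)
R=np.array([[np.cos(YAW),-np.sin(YAW)],[np.sin(YAW),np.cos(YAW)]])
roof=onz(c,g(496,127),.12)[:2]
for p in [(525,511),(525,488)]:
    print((R.T@(onz(c,g(*p),.106)[:2]-roof)).round(4))
print("pivot",(R.T@(onz(c,g(245,219),.054)[:2]-roof)).round(4), "post", (R.T@(onz(c,g(386,345),.102)[:2]-roof)).round(4))
print("pivot w",onz(c,g(245,219),.054),"post w",onz(c,g(386,345),.102))
```

```text
[-0.1468  0.0072]
[-0.138   0.0061]
pivot [-0.0189  0.1017] post [-0.0768  0.052 ]
pivot w [0.60303032 0.08466133 0.054     ] post w [0.55205363 0.02790849 0.102     ]
```

The tray's back panel edge is about 138 mm ahead of the roof edge and the pivot is at -19 mm. Both match a tray at its stop. I'll lift, level the tool and rotate for the post.

Emit:
jog_arm:
  plan:
    - [[0, -0.6, 0], [-0.1, 0, 0]]
    - [[0, -0.8, 0], [-0.1, 0, 0]]
    - [[0, -0.8, 0], [-0.1, 0, 0]]
    - [[0, -0.8, 0], [0, 0, 0]]
    - [[0, -0.8, 0], [0, 0, 0]]
    - [[0, -0.8, 0], [0, 0, 0]]
    - [[0, 0, 0], [0, 0, 0]]

```text
t: 9.63
ee_pos: [0.4228, 0.0884, 0.187]
eef_rot: [-1.266, 1.113, -1.128]
wrist_force: [1.1, -0.0, 1.2]
width: 0.0385
```

```bash
python3 -c "
from h import *
st([.551,.029,.19])"
```

```text
t 9.6333 pos [0.4228 0.0884 0.187 ] w 0.0385 F [ 1.1 -0.   1.2] head z 6.89 down [ 0.005 -0.007 -1.   ] q [ 0.03  0.22  1.83 -0.01  1.08 -0.08]
units [ 2.974 -0.075  4.804]
```

Emit:
jog_arm:
  plan:
    - [[0, 0, 0], [0, 1, 0]]
    - [[0, 0, 0], [0, 1, 0]]
    - [[0, 0, 0], [0, 1, 0]]
    - [[0, 0, 0], [0, 1, 0]]
    - [[0, 0, 0], [0, 1, 0]]
    - [[0, 0, 0], [0, 1, 0]]
    - [[0, 0, 0], [0, 1, 0]]
    - [[0, 0, 0], [0, 1, 0]]
    - [[0, 0, 0], [0, 0.3, 0]]
    - [[0, 0, 0], [0, 0, 0]]

```text
t: 10.47
ee_pos: [0.4206, 0.0883, 0.1832]
eef_rot: [-0.724, 1.758, -1.772]
wrist_force: [-0.7, -0.0, -0.3]
width: 0.0386
```

```bash
python3 -c "
from h import *
st([.551,.029,.16])"
```

```text
t 10.4667 pos [0.4206 0.0883 0.1832] w 0.0386 F [-0.7 -0.  -0.3] head z -45.44 down [ 0.002 -0.007 -1.   ] q [ 0.03  0.22  1.84 -0.01  1.08  0.83]
units [-2.056  0.957  5.344]
```

Emit:
jog_arm:
  plan:
    - [[-0.3, 0, 0.8], [0, 0, 0]]
    - [[-0.3, 0, 0.8], [0, 0, 0]]
    - [[-0.3, 0, 0.8], [0, 0, 0]]
    - [[-0.3, 0, 0.8], [0, 0, 0]]
    - [[-0.3, 0, 0.8], [0, 0, 0]]
    - [[-0.3, 0, 0.8], [0, 0, 0]]
    - [[0, 0, 0], [0, 0, 0]]
    - [[0, 0, 0], [0, 0, 0]]

```text
t: 11.13
ee_pos: [0.5389, 0.0327, 0.1784]
eef_rot: [-0.74, 1.755, -1.763]
wrist_force: [-0.1, 1.2, -0.3]
width: 0.0384
```

```bash
python3 -c "
from h import *
st([.551,.029,.13])"
```

```text
t 11.1333 pos [0.5389 0.0327 0.1784] w 0.0384 F [-0.1  1.2 -0.3] head z -44.73 down [-0.005 -0.007 -1.   ] q [-0.08  0.42  1.56 -0.01  1.17  0.71]
units [-0.251  1.935  0.444]
```

Emit:
jog_arm:
  plan:
    - [[-0.25, 0.4, 0.45], [0, 0, 0]]
    - [[0, 0.6, 0], [0, 0, 0]]
    - [[0, 0.6, 0], [0, 0, 0]]
    - [[0, 0, 0], [0, 0, 0]]
    - [[0, 0, 0], [0, 0, 0]]

```text
t: 11.55
ee_pos: [0.5485, 0.0302, 0.1361]
eef_rot: [-0.747, 1.754, -1.759]
wrist_force: [0.2, 0.2, -0.2]
width: 0.0383
```

```bash
python3 -c "
from h import *
st([.551,.029,.064])
c=read_camera('side');  crop(c,'pics/s8.png',170,120,160,120,4)"
```

```text
t 11.55 pos [0.5485 0.0302 0.1361] w 0.0383 F [ 0.2  0.2 -0.2] head z -44.45 down [-0.008 -0.006 -1.   ] q [-0.08  0.48  1.58 -0.01  1.08  0.7 ]
units [-0.066  2.883  0.109]
```

View pics/s8.png

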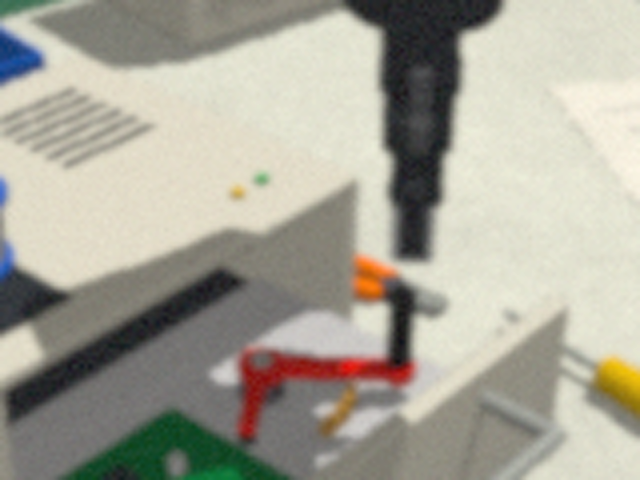

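```bash
python3 -c "
from h import *
s=read_camera('side')
print(onz(s,(269.7,191),.102), proj(s,manip.sense()['ee_pos']), 'tip seen',170+411/4,120+260/4)
print(onz(s,(269.9,205),.077))"
```

```text
[0.55491222 0.02871424 0.102     ] [272.09618283 178.51160934] tip seen 272.75 185.0
[0.54217404 0.03857486 0.077     ]
```

```bash
python3 -c "
from h import *
s=read_camera('side')
print(proj(s,[.552,.028,.102]),proj(s,[.552,.028,.053]),proj(s,[.550,.031,.102]))
for dx in((.555,.031),(.549,.028),(.553,.032)): print(dx,proj(s,[*dx,.102]))"
```

```text
[270.8937346  191.47035616] [269.72902474 210.05598108] [270.52647763 192.37888228]
(0.555, 0.031) [268.89217213 191.36226123]
(0.549, 0.028) [271.87765604 192.07975274]
(0.553, 0.032) [269.20259594 191.93513747]
```

Emit:
jog_arm:
  plan:
    - [[-0.1, 0.3, 0.1], [0, 0, 0]]
    - [[0, 0.6, 0], [0, 0, 0]]
    - [[0, 0.6, 0], [0, 0, 0]]
    - [[0, 0.6, 0], [0, 0, 0]]
    - [[0, 0.4, 0], [0, 0, 0]]
    - [[0, 0, 0], [0, 0, 0]]
    - [[0, 0, 0], [0, 0, 0]]

```text
t: 12.28
ee_pos: [0.5568, 0.0299, 0.0758]
eef_rot: [-0.734, 1.744, -1.76]
wrist_force: [0.2, -0.5, -0.0]
width: 0.0383
```

```bash
python3 -c "
from h import *
st([.5525,.030,.064])
c=read_camera('side');  crop(c,'pics/s9.png',170,120,160,120,4)"
```

```text
t 12.2833 pos [0.5568 0.0299 0.0758] w 0.0383 F [ 0.2 -0.5 -0. ] head z -44.4 down [ 0.005 -0.007 -1.   ] q [-0.08  0.57  1.63 -0.01  0.94  0.7 ]
units [ 0.117  0.471 -0.13 ]
```

View pics/s9.png

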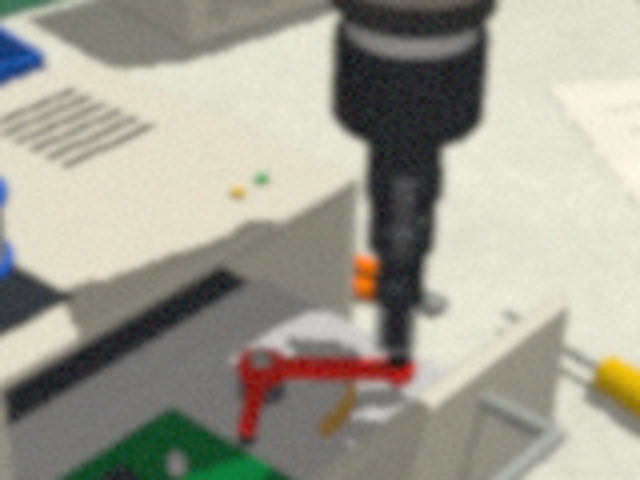

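The finger sits squarely over the post in the side view. I'll go down about 10 mm and close gently.

Emit:
jog_arm:
  plan:
    - [[0.1, 0.25, -0.1], [0, 0, 0]]
    - [[0, 0.1, 0], [0, 0, 0]]
    - [[0, 0, 0], [0, 0, 0]]
    - [[0, 0, 0], [0, 0, 0]]

```text
t: 12.67
ee_pos: [0.5543, 0.0297, 0.0685]
eef_rot: [-0.731, 1.741, -1.761]
wrist_force: [0.2, 0.8, 1.1]
width: 0.0381
```

```bash
python3 -c "
from h import *
st([.5525,.030,.065])"
```

```text
t 12.6667 pos [0.5543 0.0297 0.0685] w 0.0381 F [0.2 0.8 1.1] head z -44.39 down [ 0.01  -0.007 -1.   ] q [-0.08  0.57  1.65 -0.01  0.91  0.7 ]
units [ 0.043  0.141 -0.06 ]
```

Emit:
jog_arm:
  plan:
    - [[0, 0, 0], [0, 0, 0]]
    - [[0, 0, 0], [0, 0, 0]]
    - [[0, 0, 0], [0, 0, 0]]
    - [[0, 0, 0], [0, 0, 0]]
    - [[0, 0, 0], [0, 0, 0]]
    - [[0, 0, 0], [0, 0, 0]]
  jaw: 1
  squeeze: 40

```text
t: 13.17
ee_pos: [0.5536, 0.0309, 0.0692]
eef_rot: [-0.73, 1.744, -1.76]
wrist_force: [0.0, 0.8, 0.7]
width: 0.0123
```

```bash
python3 -c "
from h import *
st([.5525,.030,.065])
m=manip.sense()
c=read_camera('side');  crop(c,'pics/s10.png',170,120,160,120,4)
c=read_camera('top');  crop(c,'pics/t10.png',170,130,120,100,6)"
```

```text
t 13.1667 pos [0.5536 0.0309 0.0692] w 0.0123 F [0.  0.8 0.7] head z -44.44 down [ 0.008 -0.005 -1.   ] q [-0.08  0.57  1.65 -0.01  0.91  0.7 ]
units [ 0.057  0.169 -0.008]
```

View pics/s10.png

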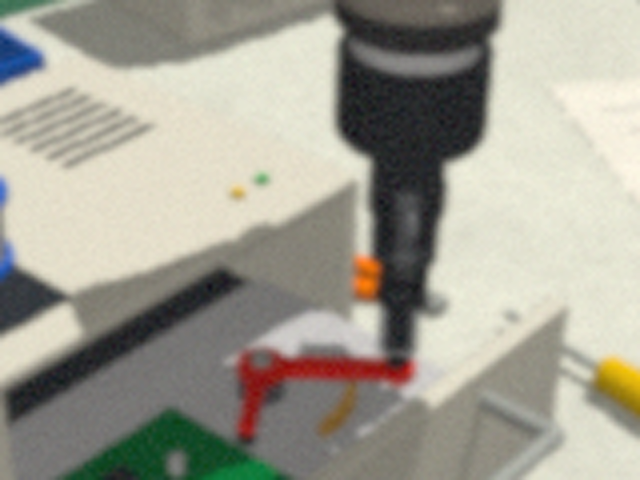

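View pics/t10.png

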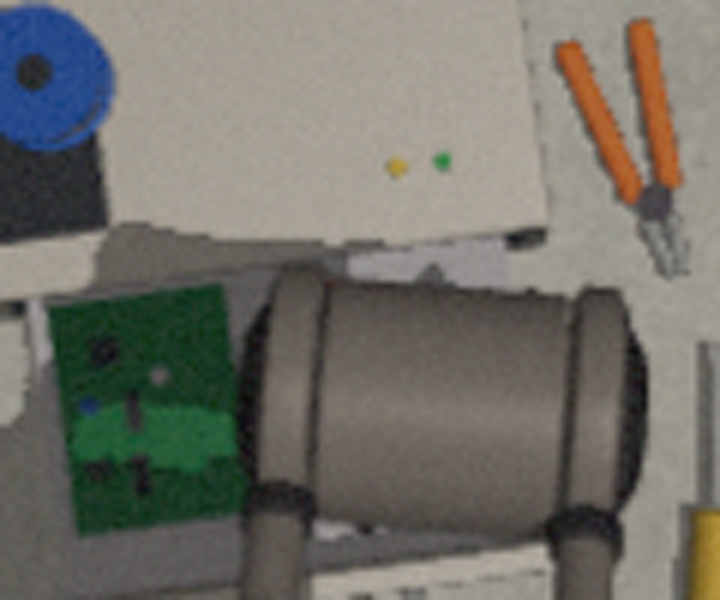

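The post is gripped at 12.3 mm width with the lever at rest. The third click is about (-23, +38) mm from here, near (0.530, 0.069). I'll swing in small steps.

Emit:
jog_arm:
  plan:
    - [[0, 0, -0.2], [0, 0.4, 0]]
    - [[0, 0, -0.2], [0, 0.4, 0]]
    - [[0, 0, -0.2], [0, 0.4, 0]]

```text
t: 13.52
ee_pos: [0.5468, 0.038, 0.0693]
eef_rot: [-0.623, 1.82, -1.849]
wrist_force: [1.5, -3.7, -2.4]
width: 0.0126
```

```bash
cat >> h.py <<'E'
PIV=np.array([.6039,.0859])
def lev():
    m=manip.sense(); M=Ro.from_rotvec(m["eef_rot"]).as_matrix()
    g=m["ee_pos"]-.019*M[:,1]; d=g[:2]-PIV
    a=np.arctan2(*(np.array([.5534,.0310])-PIV)[::-1])-np.arctan2(d[1],d[0])
    a=(a+np.pi)%(2*np.pi)-np.pi
    T=np.array([.5302,.0693]); print("lever est",round(a,3),"r",round(np.hypot(*d)*1e3,1))
    st([*T,.069])
    print("F tool",(M.T@m["wrist_force"]).round(1))
E
python3 -c "
from h import *
lev()"
```

```text
lever est 0.135 r 74.6
t 13.5167 pos [0.5468 0.038  0.0693] w 0.0126 F [ 1.5 -3.7 -2.4] head z -51.89 down [ 0.015 -0.011 -1.   ] q [-0.06  0.56  1.68 -0.01  0.89  0.85]
units [-0.251 -0.012 -1.392]
F tool [1.1 2.5 3.8]
```

Emit:
jog_arm:
  plan:
    - [[0, 0, -0.2], [0, 0.4, 0]]
    - [[0, 0, -0.2], [0, 0.4, 0]]
    - [[0, 0, -0.2], [0, 0.4, 0]]

```text
t: 13.77
ee_pos: [0.5407, 0.0464, 0.0694]
eef_rot: [-0.505, 1.895, -1.937]
wrist_force: [3.3, -7.5, -3.9]
width: 0.0125
```

```bash
python3 -c "
from h import *
lev()"
```

```text
lever est 0.275 r 74.7
t 13.7667 pos [0.5407 0.0464 0.0694] w 0.0125 F [ 3.3 -7.5 -3.9] head z -59.57 down [ 0.021 -0.016 -1.   ] q [-0.05  0.55  1.7  -0.02  0.88  1.  ]
units [-0.103 -0.009 -1.001]
F tool [1.  4.1 8.1]
```

Emit:
jog_arm:
  plan:
    - [[0, 0, -0.2], [0, 0.4, 0]]
    - [[0, 0, -0.2], [0, 0.3, 0]]

```text
t: 13.93
ee_pos: [0.5369, 0.0527, 0.0692]
eef_rot: [-0.433, 1.94, -1.987]
wrist_force: [2.1, -3.7, 0.5]
width: 0.0128
```

```bash
python3 -c "
from h import *
lev()"
```

```text
lever est 0.374 r 75.0
t 13.9333 pos [0.5369 0.0527 0.0692] w 0.0128 F [ 2.1 -3.7  0.5] head z -64.11 down [ 0.023 -0.019 -1.   ] q [-0.03  0.54  1.71 -0.02  0.87  1.1 ]
units [-0.05  -0.01  -0.714]
F tool [-0.3 -0.4  4.2]
```

Emit:
jog_arm:
  plan:
    - [[0, 0, -0.2], [0, 0.3, 0]]
    - [[0, 0, -0.2], [0, 0.3, 0]]

```text
t: 14.1
ee_pos: [0.534, 0.0589, 0.0693]
eef_rot: [-0.368, 1.974, -2.03]
wrist_force: [0.2, -8.5, -2.4]
width: 0.0127
```

```bash
python3 -c "
from h import *
lev()"
```

```text
lever est 0.466 r 75.2
t 14.1 pos [0.534  0.0589 0.0693] w 0.0127 F [ 0.2 -8.5 -2.4] head z -67.98 down [ 0.026 -0.023 -0.999] q [-0.02  0.54  1.72 -0.03  0.86  1.19]
units [-0.014 -0.003 -0.443]
F tool [3.  2.6 7.9]
```

Emit:
jog_arm:
  plan:
    - [[0, 0, -0.2], [0, 0.3, 0]]

```text
t: 14.18
ee_pos: [0.5327, 0.0622, 0.0692]
eef_rot: [-0.335, 1.992, -2.051]
wrist_force: [1.7, -4.9, -1.8]
width: 0.0131
```

```bash
python3 -c "
from h import *
lev()"
```

```text
lever est 0.514 r 75.3
t 14.1833 pos [0.5327 0.0622 0.0692] w 0.0131 F [ 1.7 -4.9 -1.8] head z -69.92 down [ 0.027 -0.024 -0.999] q [-0.01  0.54  1.72 -0.03  0.86  1.23]
units [-0.002 -0.    -0.301]
F tool [0.1 1.9 5.1]
```

Emit:
jog_arm:
  plan:
    - [[0, 0, -0.15], [0, 0.2, 0]]

```text
t: 14.27
ee_pos: [0.5319, 0.0648, 0.0692]
eef_rot: [-0.312, 2.004, -2.065]
wrist_force: [-0.4, -6.1, 0.1]
width: 0.0127
```

```bash
python3 -c "
from h import *
lev()"
```

```text
lever est 0.55 r 75.4
t 14.2667 pos [0.5319 0.0648 0.0692] w 0.0127 F [-0.4 -6.1  0.1] head z -71.27 down [ 0.028 -0.025 -0.999] q [-0.01  0.53  1.72 -0.03  0.86  1.26]
units [ 0.006  0.002 -0.193]
F tool [2.3 0.  5.7]
```

Emit:
jog_arm:
  plan:
    - [[0, 0, -0.15], [0, 0.1, 0]]

```text
t: 14.35
ee_pos: [0.531, 0.0675, 0.0692]
eef_rot: [-0.299, 2.01, -2.073]
wrist_force: [1.0, -6.6, -0.9]
width: 0.0129
```

```bash
python3 -c "
from h import *
lev()"
```

```text
lever est 0.588 r 75.6
t 14.35 pos [0.531  0.0675 0.0692] w 0.0129 F [ 1.  -6.6 -0.9] head z -71.98 down [ 0.028 -0.026 -0.999] q [-0.    0.53  1.72 -0.03  0.86  1.28]
units [ 0.007  0.004 -0.08 ]
F tool [1.1 1.2 6.5]
```

Emit:
jog_arm:
  plan:
    - [[0, 0, -0.06], [0, 0, 0]]
    - [[0, 0, -0.06], [0, 0, 0]]

```text
t: 14.52
ee_pos: [0.5308, 0.0684, 0.0692]
eef_rot: [-0.297, 2.007, -2.076]
wrist_force: [3.0, -8.9, -2.0]
width: 0.013
```

```bash
python3 -c "
from h import *
lev()"
```

```text
lever est 0.601 r 75.6
t 14.5167 pos [0.5308 0.0684 0.0692] w 0.013 F [ 3.  -8.9 -2. ] head z -72.08 down [ 0.03  -0.029 -0.999] q [ 0.    0.53  1.72 -0.04  0.86  1.28]
units [ 0.011  0.007 -0.041]
F tool [-0.1  2.4  9.3]
```

Emit:
jog_arm:
  plan:
    - [[0, 0, -0.03], [0, 0, 0]]
    - [[0, 0, -0.03], [0, 0, 0]]

```text
t: 14.68
ee_pos: [0.5305, 0.0684, 0.0692]
eef_rot: [-0.297, 2.006, -2.078]
wrist_force: [1.2, -4.8, -0.4]
width: 0.0125
```

```bash
python3 -c "
from h import *
lev()
c=read_camera('side');  crop(c,'pics/s11.png',170,120,160,120,5)
c=read_camera('top');  crop(c,'pics/t11.png',170,130,120,100,6)
lev()
w=[]
for i in range(3): read_camera('top')
lev()"
```

```text
lever est 0.602 r 75.9
t 14.6833 pos [0.5305 0.0684 0.0692] w 0.0125 F [ 1.2 -4.8 -0.4] head z -72.09 down [ 0.03  -0.031 -0.999] q [ 0.    0.53  1.72 -0.04  0.86  1.29]
units [-0.001  0.005 -0.038]
F tool [0.3 0.5 4.9]
lever est 0.603 r 75.9
t 14.7833 pos [0.5305 0.0684 0.0691] w 0.0129 F [ 0.8 -5.1 -1.2] head z -72.08 down [ 0.03  -0.031 -0.999] q [ 0.    0.53  1.72 -0.04  0.86  1.29]
units [-0.001  0.004 -0.036]
F tool [0.8 1.4 5.1]
lever est 0.603 r 75.9
t 14.9333 pos [0.5304 0.0685 0.0691] w 0.0131 F [ 1.2 -5.2 -0.1] head z -72.09 down [ 0.029 -0.031 -0.999] q [ 0.    0.53  1.72 -0.04  0.86  1.29]
units [-0.002  0.004 -0.035]
F tool [0.5 0.3 5.3]
```

View pics/s11.png

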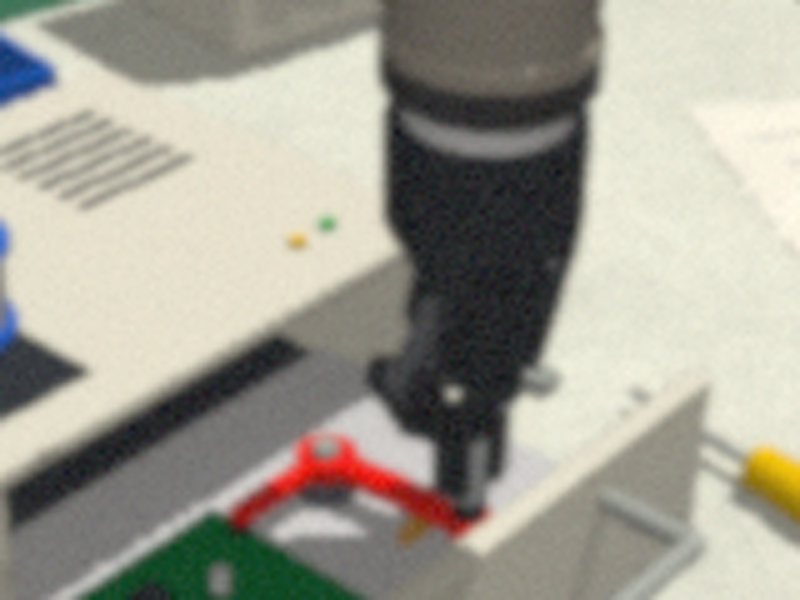

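View pics/t11.png

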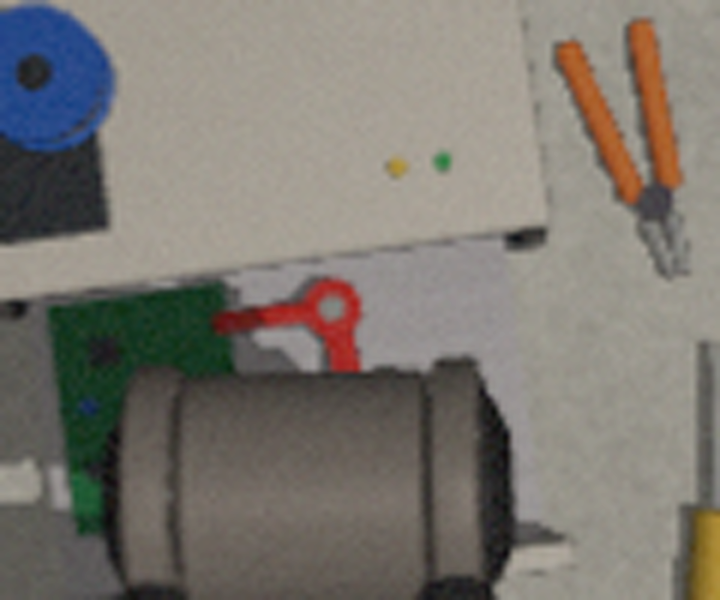

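Run:
```python
from h import *
c=read_camera('top')
def f(name,x0,y0,k,piv):
    im=cv2.imread(name).astype(int); b,g,r=im[...,0],im[...,1],im[...,2]
    m=(r>80)&(r>2*g)&(r>2*b)
    ys,xs=np.nonzero(m)
    P=np.array([onz(c,(x0+(x+.5)/k-.5,y0+(y+.5)/k-.5),.054)[:2] for x,y in zip(xs,ys)])
    p=onz(c,(x0+(piv[0]+.5)/k-.5,y0+(piv[1]+.5)/k-.5),.054)[:2]
    d=P-p; r_=np.hypot(*d.T); v=np.array([-np.sin(YAW),np.cos(YAW)]) 
    s=(d@v>.012)&(r_<.052)
    # restrict to finger side (towards board)
    vx,vy,_,_=cv2.fitLine(d[s].astype(np.float32),cv2.DIST_L2,0,.01,.01).ravel()
    mean=d[s].mean(0); print(name,s.sum(),p,np.arctan2(*(mean[::-1])),"line",np.arctan2(vy,vx)%np.pi)
    return np.arctan2(mean[1],mean[0])
a=f('pics/t7.png',190,150,7,(245,219)); b=f('pics/t11.png',170,130,6,(331,305)); print("diff",a-b)
lev()
```

```text
pics/t7.png 2096 [0.60303032 0.08466133] 2.3298795917644797 line 2.3462949
pics/t11.png 1535 [0.6042708  0.08416629] 1.7447308131695545 line 1.7133167
diff 0.5851487785949252
lever est 0.602 r 75.9
t 14.9833 pos [0.5305 0.0684 0.0691] w 0.0133 F [ 0.1 -5.2 -1.3] head z -72.09 down [ 0.03  -0.031 -0.999] q [ 0.    0.53  1.72 -0.04  0.86  1.29]
units [-0.001  0.004 -0.038]
F tool [1.5 1.4 4.9]
```

The vision fits (0.585 and 0.63 rad) and the gripper position (0.602 rad) agree with the third click. The push is steady at about 5 N and the arm isn't moving, so I'm handing in.

```bash
python3 -c "
from h import *
c=read_camera('top'); cv2.imwrite('pics/final.png',c['color'][:,:,::-1])
a=cv2.imread('pics/top0.png').astype(int);b=c['color'][:,:,::-1].astype(int)
lev(); print(job.finish_job()); lev()"
```

```text
lever est 0.603 r 75.9
t 15.0333 pos [0.5305 0.0684 0.0692] w 0.0128 F [ 0.5 -5.3  0.4] head z -72.09 down [ 0.03  -0.031 -0.999] q [ 0.    0.53  1.72 -0.04  0.86  1.29]
units [ 0.     0.005 -0.036]
F tool [ 1.1 -0.2  5.2]
the job is handed in; nothing more can be done
None
the job is handed in; nothing more can be done
```

View pics/final.png

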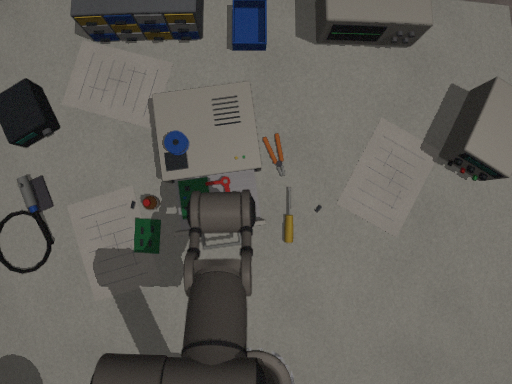

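I pulled the tray out to its stop by the bar handle. I then gripped the lever's black post, swung it clockwise to the third click, and handed the job in at about 15 s while still holding it there. The hand-in reports no verdict, so these are my own last checks.

- **Lever:** the gripper position gave 0.603 rad and two fits to the top picture gave 0.585 and 0.63 rad, all inside the 0.53–0.67 window. The push was steady at about 5 N and the arm was still. The top view shows the hold-down finger on the edge of the green board.
- **Tray:** the pull came up against the stop. Picture measurements of the tray panel and lever pivot put it about 0.137–0.139 m out, a millimetre or three short of the nominal 0.14 m. After the swing the pivot was still within about 1.5 mm of that spot.
- **Bystanders:** the first and last top pictures show all seven in the same places. I compared these by eye only and did not measure them.

No check failed. The largest disagreement was the 0.045 rad spread between the two picture fits.

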